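Refit the notched blade in the shoot trimmer

TASK

Pick up the blade that has a notch in its back edge and lay it flat on the trimmer's blade holder, feeling gently for the locating pin until the notch drops over it, and push the blade's back edge up against the fence. Then swing the keeper bar over the blade until it is fully closed, and let go. Do not force or drop the blade (never press or push it against the holder with more than about 30 N), and leave the spare blade and the other things on the bench alone.

Things in the scene. Friction and masses are not known exactly. Their poses are not given: they have to be found in the camera images.
- holder: Fixed blade holder of a bench trimmer: grey and aluminium block 70 x 220 x 30 mm. Origin at bench height below the blade's place; x points to the fence, y along the blade. The flat bed is the block's top, at z 30 mm, x -18 mm to the fence, y -110 to 110. Home, the blade's axes match these; blade_grip is then at x 0, z 50 mm, and y the same as the pin's within 1.5 mm. Rigid.
- fence (a point): Middle of the fence's foot, at x 25, y 0, z 30 mm of the holder; axes as the holder's. The fence is a low steel strip 210 mm long along y: its face (towards -x) is here, its top 6 mm above the bed.
- pin_line (a point): Point on the bed at x 18.5, y 0 mm of the holder. One steel locating pin, 7 mm across, tip tapered to 5.4 mm, stands 4.5 mm above the bed on the line through here along y, somewhere from -20 to +20 mm: it was set by hand, its place is not given and must be seen or felt. It does not move in use.
- blade_grip (a point): The blade to fit: loose steel plate 50 (x) x 200 (y) x 5 mm, about 0.2 to 0.4 kg, flat on the bench. Amid its top stands a black upright finger grip 10 mm thick (x), 40 mm long (y), from 5 to 35 mm above the plate's underside. This point is the grip's middle, 20 mm above the underside; axes are the blade's. Keep the fingertips above the plate's top. The thinned edge is at x -25 mm.
- notch (a point): Middle of the notch's mouth in the blade's back edge, half-way through the plate: 25 mm along +x from the blade's middle. The notch is open to the edge, 10 mm wide (y -5 to 5) and 13 mm deep (towards -x), right through the plate.
- spare_grip (a point): The spare blade: the same but with a straight back edge and no notch. Same axes and grip. Leave it lying. Either blade may lie in the nearer or the farther place.
- keeper (a joint): Angle of the keeper bar about its upright pivot at x 40, y -78 mm of the holder: 0 closed (bar along the holder's -x, across the blade), grows as it opens; at 1.57 it points along -y, clear of the blade. Starts at 1.5 to 1.85; stops at 0 and 2.0; about 1.1 N at the handle moves it; stays where left. Bar 14 mm wide, from 37 to 43 mm above the bench: passes 2 mm above a blade lying flat.
- keeper_handle (a point): Middle of the keeper's upright round black handle: diameter 12 mm, from 43 to 75 mm above the bench (this point at 59 mm), 45 mm from the pivot axis. At joint value q it lies at x = 40 - 45 cos q, y = -78 - 45 sin q (mm) in the holder's frame.
- brush: Bystander: brush about 160 mm long lying along x between holder and blades; origin under its middle.
- spray: Bystander: white bottle 60 mm across, 160 mm tall; origin at the centre of its underside.
- seedjar: Bystander: seed jar 56 mm across, 70 mm tall; origin at the centre of its underside.
- thermometer: Bystander: flat white digital thermometer 62 x 100 x 18 mm; origin at the centre of its underside.
- mug: Bystander: white mug 80 mm across, 90 mm tall; origin at the centre of its underside.
Things that resemble listed ones, but are neither listed nor needed, are in the scene too. What is shaped like the holder but pink is not meant.

How it is judged:
By the outcome, as a careful person would: the job done as asked, in the order asked, and still so for the second after the job is handed in, with the robot touching nothing.
It also fails if it takes over 67 s, if anything falls off the work surface, if the arm or the gripper's body presses on something with over 40 N, if the wrist force passes 120 N, or if a joint passes its speed limit or range.

ROBOT

A 6-joint arm with a two-finger parallel gripper is mounted at the origin on the work surface. World frame = base frame: x ahead of the robot, y to its left, z up, the work surface at z = 0. Lengths are in m, angles in degrees, forces in N, time in s.
With the tool pointing down it reaches from about 0.275 to 0.725 m from the base axis. Payload 5.6 kg.
Tool frame: the origin (TCP) lies between the finger pads; the fingertips stand 8 mm ahead of it and the grasp point (between the pads) lies 11 mm behind it; z points along the fingers, y is the line along which they close (so a half turn about z gives the same grasp; the last joint's range is limited). The gripper opens to 85 mm and grips with 20 to 120 N. Pads are 22 mm wide; open, the fingers measure 114 mm over their backs; the gripper's body (76 mm by 85 mm) begins 54 mm behind the grasp point. The pads swing forward as they close: fully open they stand 13 mm farther back than shut.
Start: joints at [-52.85, 14.616, 6.199, 0, -81.583, -16.306], TCP at [0.196, -0.514, 0.2] pointing down, gripper open.
Joint ranges: [-168.99, 168.99], [-69.2, 112.95], [-62.41, 85.93], [-164.36, 98.24], [-168.68, -3.75], [-174.98, 174.98]. Speed limits (degrees/s): [147.25, 147.25, 180, 180, 180, 180].

INTERFACE

Orientations are given as [roll, pitch, yaw] about the fixed x, y, z axes, in that order (R = Rz(yaw) Ry(pitch) Rx(roll)).
In Python, from plant import get_state, read_camera, camera_model, sign_off gives the robot as it stands.
- The arm moves only by the tool carry_out, never from a script. Its argument "rows" is a list of rows, each a list of 3 entries, a list of its own where there are three numbers: the opening, from 0 (shut) to 1 (fully open), then the shift along the tool's x, y, z in mm, then the turn, a rotation vector about the tool's x, y, z in degrees. A call has exactly 10 rows; each row is the pose to reach, as a shift and turn from the pose commanded when the call began, along the tool's axes at that moment; what a row does not reach only later rows make up. A row lasts 1/12 s, in which the tool goes at most 41.7 mm and 7.16 degrees, less where a joint would pass 70% of its speed; a pose out of reach is approached as far as the arm can. A call with a gripper value outside its range is refused whole. The fingers move at their own pace and stop on an object; "newtons" is the grip in N (left out, the last holds). Time passes only in rows, so rows that repeat a pose let the fingers close, or fill a call up. It gives the time, the measured TCP pose, the force, the opening and the grip force at its end, in the units of the state.
- get_state(): the state, without advancing time (a new reading comes with each control period).
- read_camera(name): name is "side" or "top" or "wrist"; returns (picture, depth): 420x560x3 uint8, blue, green, red; 420x560 float32, m along the optical axis (not along the pixel's ray), 0 where there is no reading.
- camera_model(name): a dict with "fx", "fy", "cx", "cy" (pixels), "rvec" (rotation vector, rad) and "tvec" (3), from world to camera coordinates, as OpenCV has them; the wrist camera has in their place "T_tool_cam" (4x4, takes a point from camera to tool coordinates, whose origin is the TCP and whose axes are the flange's). Camera axes: x right, y down, z forward; pixel columns grow to the right and rows downward; lengths in m; the calibration is good to about 2 mm. The wrist camera is an equidistant fisheye: a pixel r from the principal point sees the ray r / f radians off the axis. A picture is of the moment at which its call begins: read the wrist's pose just before it. camera_model takes no time and is no camera call.
- sign_off(): hands the job in; it is judged then, once.
The state is a dict: "clock": time; "joint_positions": joint angles; "qd": joint speeds; "joint_torque": joint torques, N m; "eef_pos": TCP position; "tool_rot": TCP orientation; "force": force on the tool from outside, world axes, zero at the start; "wrist_torque": the same for the moment, N m; "opening": finger opening in m; "grip_force": force on a finger pad.
Only numpy, scipy, OpenCV 4.12 (cv2) and the standard library are available. Lean on these libraries where they do the work, as an engineer would, in place of code of your own. Each camera call takes 0.05 s, during which the arm holds its last target. There are 200 camera calls.

## Working session

There is one attempt and no reset: what is moved stays moved. The work goes in short steps, Python scripts to look and compute and a tool call to move; the robot and the scene stay as the last step left them, time stands still between calls to the robot, and variables do not carry over. Pictures are saved under pics/ and viewed, at most 10 in all, crops included, and the job is handed in when it is done.

Besides the shell and the picture viewer there is one more tool, called after "Call:" by a JSON object that holds its "fn" and its "kwargs". carry_out: Moves the arm, as the interface text tells. Its arguments: {"type":"object","properties":{"rows":{"type":"array"},"newtons":{"type":"number"}},"required":["rows"]}

```bash
mkdir -p pics; ls
cat > h.py <<'E'
import numpy as np, cv2
from scipy.spatial.transform import Rotation as R
from plant import get_state, read_camera, camera_model
def grab(name):
    im,d=read_camera(name); np.savez('%s.npz'%name,im=im,d=d); return im,d
def load(name):
    z=np.load('%s.npz'%name); return z['im'],z['d']
def ray(name,uv):
    m=camera_model(name); Rm=R.from_rotvec(np.ravel(m['rvec'])).as_matrix(); t=np.ravel(m['tvec'])
    uv=np.atleast_2d(uv).astype(float)
    d=np.c_[(uv[:,0]-m['cx'])/m['fx'],(uv[:,1]-m['cy'])/m['fy'],np.ones(len(uv))]
    return -Rm.T@t, d@Rm
def onplane(name,uv,z):
    o,d=ray(name,uv); return o+d*((z-o[2])/d[:,2])[:,None]
def cloud(name,d):
    v,u=np.indices(d.shape); o,r=ray(name,np.c_[u.ravel(),v.ravel()])
    return (o+r*d.ravel()[:,None]).reshape(d.shape+(3,))
E
python3 - <<'E'
from h import *
s=get_state(); print(s)
for n in('top','side'):
    im,d=grab(n); cv2.imwrite('pics/%s1.png'%n,im); m=camera_model(n); print(m, ray(n,[m['cx'],m['cy']]))
print(camera_model('wrist'))
E
```

```text
pics
{'clock': 0.0, 'joint_positions': array([-5.28482726e+01,  1.46549585e+01,  6.13140251e+00, -2.70846993e-02,
       -8.15837066e+01, -1.63056480e+01]), 'qd': array([ 0.02853456, -0.13054445, -0.08397372, -0.03521293,  0.04964028,
        0.02763584]), 'joint_torque': array([ 6.56329976e-04, -3.86626732e+01,  2.37937689e+01,  5.36511898e+00,
       -6.22854510e-03, -1.00069286e-05]), 'eef_pos': array([ 0.19557189, -0.51346246,  0.19868361]), 'tool_rot': array([ 1.79889530e+02, -4.40727297e-03, -1.59157906e+02]), 'force': array([0.32709658, 0.59676706, 0.78636201]), 'wrist_torque': array([ 0.05133129, -0.01988022, -0.05131634]), 'grip_force': 0.0, 'opening': 0.085458125296633}
{'fx': 457.7034103344747, 'fy': 457.7034103344747, 'cx': 284.4311854949895, 'cy': 203.4963623774539, 'rvec': array([ 2.20556413, -2.16626593,  0.0228051 ]), 'tvec': array([-0.06098883,  0.51950111,  1.25645143])} (array([ 0.4627561 , -0.08377323,  1.2771492 ]), array([[ 0.04556216,  0.02534827, -0.99863985]]))
{'fx': 384.0623629847236, 'fy': 384.0623629847236, 'cx': 280.92497876356714, 'cy': 206.72252700993877, 'rvec': array([ 0.64607731, -2.63074303,  1.18578208]), 'tvec': array([0.42010686, 0.22979912, 0.86377386])} (array([0.15381935, 0.63450569, 0.74104307]), array([[ 0.33696029, -0.66734903, -0.66415588]]))
{'fx': 325.19226210127806, 'fy': 325.19226210127806, 'cx': 278.79513748307977, 'cy': 213.5527176188416, 'T_tool_cam': array([[ 1.78260872e-04, -9.45776489e-01, -3.24818104e-01,
         8.53204434e-02],
       [ 9.99999781e-01, -3.83976095e-05,  6.60604772e-04,
        -1.29284043e-04],
       [-6.37256701e-04, -3.24818151e-01,  9.45776275e-01,
        -1.73734574e-01],
       [ 0.00000000e+00,  0.00000000e+00,  0.00000000e+00,
         1.00000000e+00]])}
```

View pics/top1.png

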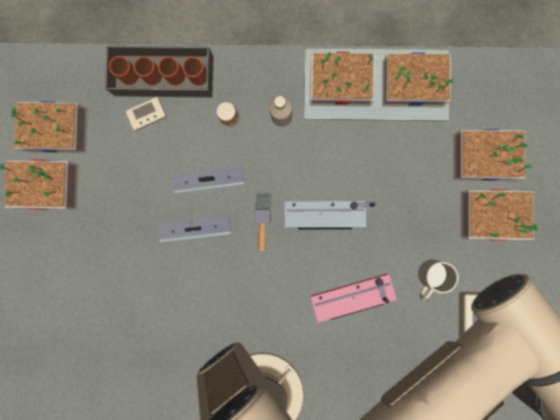

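View pics/side1.png

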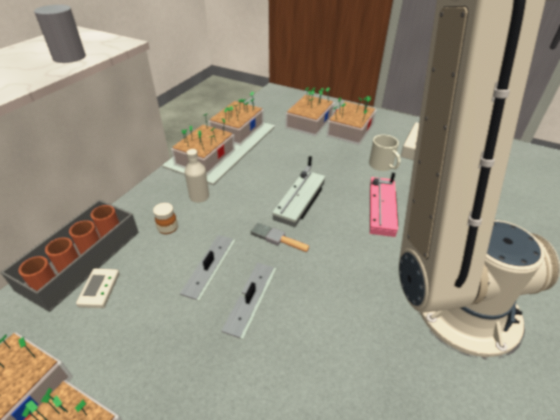

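The top view shows the blades at (208,180) and (194,229). The grey holder is at (325,214), with its keeper pivot at (354,206) and handle at (373,204). The pink decoy is at (353,298). I'll zoom in.

Run:
```python
from h import *
im,d=load('top'); s,ds=load('side')
a=cv2.resize(im[160:250,150:250],None,fx=4,fy=4,interpolation=cv2.INTER_CUBIC)
b=cv2.resize(im[190:240,278:378],None,fx=4,fy=4,interpolation=cv2.INTER_CUBIC)
c=cv2.resize(s[230:340,180:280],None,fx=4,fy=4,interpolation=cv2.INTER_CUBIC)
e=cv2.resize(s[150:230,250:350],None,fx=2,fy=2,interpolation=cv2.INTER_CUBIC)
o=np.zeros((600,800,3),np.uint8); o[:360,:400]=a;o[360:560,:400]=b;o[:440,400:800]=c;o[440:600,400:600]=e
cv2.imwrite('pics/z1.png',o)
P=cloud('top',d)
for (u,v) in[(208,180),(190,182),(194,229),(175,231),(215,227),(325,216),(340,213),(373,204),(325,207),(250,310)]: print((u,v),d[v,u],P[v,u].round(4))
```

```text
(208, 180) 1.2624786 [0.5811 0.1601 0.0245]
(190, 182) 1.2818722 [0.5764 0.2141 0.0063]
(194, 229) 1.2432512 [0.4457 0.1921 0.0384]
(175, 231) 1.278377 [0.4386 0.2528 0.0045]
(215, 227) 1.2756666 [0.4519 0.1408 0.0049]
(325, 216) 1.2483118 [ 0.4876 -0.1633  0.0263]
(340, 213) 1.238038 [ 0.4963 -0.2031  0.0359]
(373, 204) 1.1970994 [ 0.5203 -0.285   0.0759]
(325, 207) 0.0 [ 0.4628 -0.0838  1.2771]
(250, 310) 1.266086 [0.2244 0.0384 0.0016]
```

View pics/z1.png

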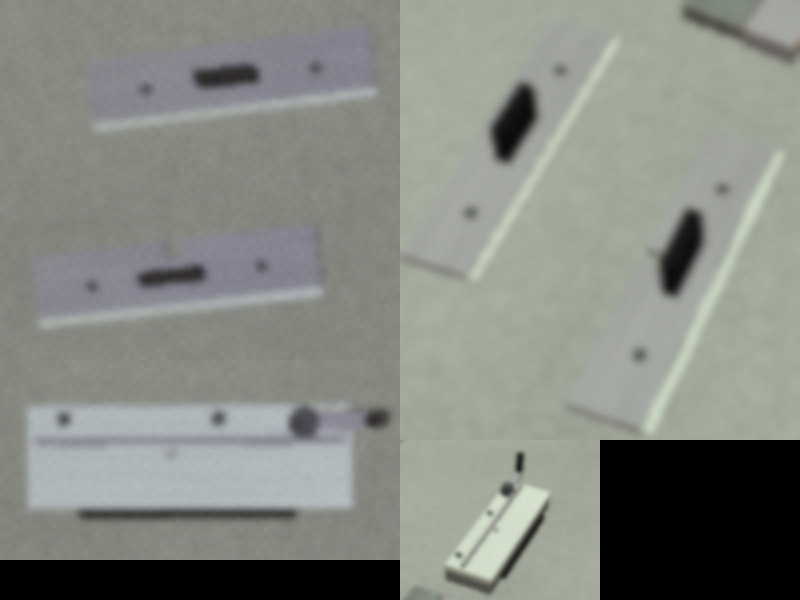

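The notched blade is the nearer one, with its notch at top-view pixel (192.5,221). The farther one has a straight back edge. The pin shows on the bed at about (320.8,213.5), and the fence face is at v≈210. Next I'll measure the poses.

Run:
```python
from h import *
im,d=load('top')
hsv=cv2.cvtColor(im,cv2.COLOR_BGR2HSV); g=im.astype(int)
def rect(mask,z,name):
    n,l,st,c=cv2.connectedComponentsWithStats(mask.astype(np.uint8))
    k=1+np.argmax(st[1:,4]); v,u=np.nonzero(l==k)
    p=onplane('top',np.c_[u,v],z)[:,:2]
    (cx,cy),(w,h),a=cv2.minAreaRect((p*1000).astype(np.float32))
    q=p-p.mean(0); e,V=np.linalg.eigh(q.T@q); ax=V[:,1]*np.sign(V[1,1])
    yaw=np.degrees(np.arctan2(-ax[0],ax[1]))
    print(name,'bbox',st[k],'c',np.round((cx,cy),1),'wh',np.round((w,h),1),'ang',a,'mean',p.mean(0).round(4),'yaw',yaw.round(2))
def sub(u0,u1,v0,v1,m):
    o=np.zeros(im.shape[:2],bool); o[v0:v1,u0:u1]=m[v0:v1,u0:u1]; return o
# blade: purple tinted or bright
print(im[235,170],im[231,175],im[250,200],im[216,325],im[200,325])
bl=(g[...,0]-g[...,1]>4)|(g.min(2)>150)
rect(sub(150,240,205,250,bl),0.005,'blade'); 
dark=g.max(2)<75
rect(sub(175,215,220,238,dark),0.035,'grip')
ho=g.min(2)>140
rect(sub(275,372,190,235,ho),0.03,'holder')
print(onplane('top',[[320.75,213.5]],.0345), onplane('top',[[192.5,221]],.005))
# corners: bottom-edge ends
print(onplane('top',[[285,227.2],[366,227.2]],.03),onplane('top',[[287,210],[364,209.7]],.033), 'pivot',onplane('top',[[354,205.8],[372.5,204.7]],.05), onplane('top',[[160,241.3],[230.5,233]],.003))
```

```text
[142 133 134] [135 127 129] [129 136 134] [186 184 176] [144 147 144]
blade bbox [ 159  216   71   26 1192] c [445.9 199.3] wh [ 50.7 197.7] ang 7.642348289489746 mean [0.4456 0.198 ] yaw 7.83
grip bbox [185 227  16   4  38] c [446.7 197. ] wh [ 6.3 41.1] ang 7.376202583312988 mean [0.4468 0.1967] yaw 6.94
holder bbox [ 284  200   83   28 2072] c [ 494.5 -162.8] wh [ 73.6 222.7] ang 1.064879298210144 mean [ 0.4929 -0.1581] yaw -1.03
[[ 0.49402513 -0.15119704  0.0345    ]] [[0.46741188 0.20432593 0.005     ]]
[[ 0.45510625 -0.05486314  0.03      ]
 [ 0.45920829 -0.27440883  0.03      ]] [[ 0.50193686 -0.05950925  0.033     ]
 [ 0.50645452 -0.26806467  0.033     ]] pivot [[ 0.51581821 -0.23880448  0.05      ]
 [ 0.51962325 -0.28802231  0.05      ]] [[0.4090516  0.29451934 0.003     ]
 [0.43595942 0.09739039 0.003     ]]
```

```bash
cat >> h.py <<'E'
def go(p,yaw,tilt=True):
    s=get_state(); R0=R.from_euler('xyz',s['tool_rot'],degrees=True); R1=R.from_euler('xyz',[180,0,yaw],degrees=True)
    print('t',round(s['clock'],2),'pos',np.round(s['eef_pos'],4),'rpy',np.round(s['tool_rot'],2),'F',np.round(s['force'],1),'open',round(s['opening'],4),'grip',round(s['grip_force'],1))
    print('shift mm',(1000*R0.inv().apply(np.array(p)-s['eef_pos'])).round(1),'turn',(R0.inv()*R1).as_rotvec(degrees=True).round(2))
def wray(uv,s):
    m=camera_model('wrist'); uv=np.atleast_2d(uv).astype(float)-[m['cx'],m['cy']]
    r=np.linalg.norm(uv,axis=1)+1e-9; th=r/m['fx']
    d=np.c_[uv/r[:,None]*np.sin(th)[:,None],np.cos(th)]
    T=np.eye(4);T[:3,:3]=R.from_euler('xyz',s['tool_rot'],degrees=True).as_matrix();T[:3,3]=s['eef_pos']; T=T@m['T_tool_cam']
    return T[:3,3],d@T[:3,:3].T
def wplane(uv,z,s):
    o,d=wray(uv,s); return o+d*((z-o[2])/d[:,2])[:,None]
def rectify(im,s,x0,x1,y0,y1,z,res=.0005):
    "overhead view on plane z: rows = x decreasing, cols = y decreasing"
    m=camera_model('wrist'); X=np.arange(x1,x0,-res);Y=np.arange(y1,y0,-res)
    G=np.stack(np.meshgrid(X,Y,indexing='ij')+[np.full((len(X),len(Y)),z)] if 0 else [*np.meshgrid(X,Y,indexing='ij'),np.full((len(X),len(Y)),z)],-1)
    T=np.eye(4);T[:3,:3]=R.from_euler('xyz',s['tool_rot'],degrees=True).as_matrix();T[:3,3]=s['eef_pos']; T=np.linalg.inv(T@m['T_tool_cam'])
    c=G@T[:3,:3].T+T[:3,3]; rho=np.hypot(c[...,0],c[...,1])+1e-9; k=m['fx']*np.arctan2(rho,c[...,2])/rho
    return cv2.remap(im,(m['cx']+k*c[...,0]).astype(np.float32),(m['cy']+k*c[...,1]).astype(np.float32),cv2.INTER_CUBIC)
E
sed -i 's/np.stack(np.meshgrid.*if 0 else \(\[.*\]\),-1)/np.stack(\1,-1)/' h.py
python3 -c "
from h import *
go([.48,-.10,.16],-88.9)"
```

```text
t 0.1 pos [ 0.1956 -0.5135  0.1988] rpy [ 1.7990e+02 -1.0000e-02 -1.5916e+02] F [ 0.4 -0.6  0.8] open 0.0854 grip 0.0
shift mm [-412.9  285.2   39.2] turn [ 9.000e-02  6.000e-02 -7.026e+01]
```

Call:
{"fn": "carry_out", "kwargs": {"rows": [[1,[-30,20,0],[0,0,-5]],[1,[-63,43,2],[0,0,-11]],[1,[-96,66,6],[0,0,-17]],[1,[-129,89,10],[0,0,-23]],[1,[-162,112,14],[0,0,-29]],[1,[-195,135,18],[0,0,-35]],[1,[-228,158,22],[0,0,-41]],[1,[-261,181,26],[0,0,-47]],[1,[-294,204,30],[0,0,-53]],[1,[-327,227,34],[0,0,-59]]]}}

```text
clock: 0.93
eef_pos: [0.421, -0.1835, 0.1653]
tool_rot: [180.0, 0.0, -99.9]
force: [0.8, -0.8, 0.0]
opening: 0.085
grip_force: 0.0
```

```bash
python3 -c "
from h import *
go([.48,-.10,.16],-88.9)"
```

```text
t 0.93 pos [ 0.421  -0.1835  0.1653] rpy [ 1.7999e+02  1.0000e-02 -9.9850e+01] F [ 0.8 -0.8  0. ] open 0.085 grip 0.0
shift mm [-92.4 -43.9   5.3] turn [ 1.000e-02  1.000e-02 -1.095e+01]
```

Call:
{"fn": "carry_out", "kwargs": {"rows": [[1,[-30,-14,2],[0,0,-4]],[1,[-60,-28,4],[0,0,-8]],[1,[-85,-40,5],[0,0,-11]],[1,[-92,-44,5],[0,0,-11]],[1,[-92,-44,5],[0,0,-11]],[1,[-92,-44,5],[0,0,-11]],[1,[-92,-44,5],[0,0,-11]],[1,[-92,-44,5],[0,0,-11]],[1,[-92,-44,5],[0,0,-11]],[1,[-92,-44,5],[0,0,-11]]]}}

```text
clock: 1.77
eef_pos: [0.4797, -0.1033, 0.1608]
tool_rot: [-180.0, 0.0, -89.2]
force: [0.5, -0.2, -0.1]
opening: 0.0853
grip_force: 0.0
```

Run:
```python
from h import *
go([.4456,.23,.16],-82.2)
s=get_state(); im,d=grab('wrist'); np.save('s_hold.npy',s,allow_pickle=True)
o=rectify(im,s,.43,.56,-.31,-.03,.030)
cv2.imwrite('pics/w1.png',np.vstack([o,cv2.resize(im,(420,315)).copy() if 0 else np.zeros((0,560,3),np.uint8)])); cv2.imwrite('pics/w1raw.png',im); print(o.shape)
cv2.imwrite('pics/w1c.png',np.vstack([o,cv2.resize(im,(448,336))[:, :].copy() if 0 else cv2.copyMakeBorder(cv2.resize(im,(440,330)),0,0,0,120,0)]))
```

```text
t 1.77 pos [ 0.4797 -0.1033  0.1608] rpy [-179.98    0.    -89.23] F [ 0.5 -0.2 -0.1] open 0.0853 grip 0.0
shift mm [-333.8   29.7    0.8] turn [-0.02  0.   -7.03]
(261, 560, 3)
```

View pics/w1c.png

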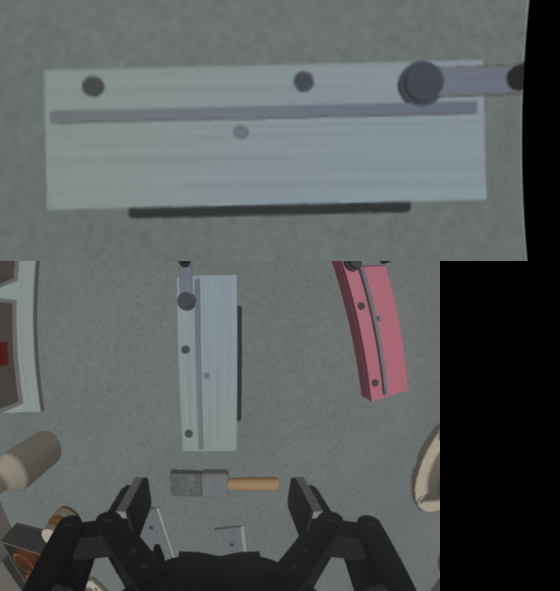

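The wrist view is clear. Rectified, the holder's front corners are at (48,209) and (486,199), the fence face line runs from (51,123) to (477,112), and the pin is at (240.5,132). I'll fit these numerically.

Run:
```python
from h import *
s=np.load('s_hold.npy',allow_pickle=True).item(); im,_=load('wrist')
o=rectify(im,s,.43,.56,-.31,-.03,.030).astype(float); g=cv2.GaussianBlur(o.mean(2),(0,0),1.5)
gy=np.diff(g,axis=0); gx=np.diff(g,axis=1)
W=lambda r,c:np.array([.56-r*.0005,-.03-c*.0005])
def fit(cols,r0,r1,sign):
    P=np.array([(r0+np.argmax(sign*gy[r0:r1,c])+.5,c) for c in cols],float)
    a=np.polyfit(P[:,1],P[:,0],1); k=abs(np.polyval(a,P[:,1])-P[:,0])<2; a=np.polyfit(P[k,1],P[k,0],1); return a,k.mean()
fr,k1=fit([*range(60,125,3),*range(415,478,3)],190,220,-1)
fe,k2=fit(range(60,390,3),108,130,1)   # strip lower edge: dark->bright going down
R0=np.array([(110+0) for _ in range(1)])
lx=[np.argmax(gx[r,30:70])+30.5 for r in range(80,200,4)]; rx=[np.argmin(gx[r,470:500])+470.5 for r in range(140,190,4)]
print('front',fr,k1,'fence',fe,k2,'yaw',np.degrees(np.arctan(-np.array([fr[0],fe[0]]))),'left',np.median(lx),'right',np.median(rx))
# pin blob
sub=g[122:145,225:258]; bg=np.median(sub); m=sub<bg-12; v,u=np.nonzero(m); print('pin px',u.mean()+225,v.mean()+122,m.sum())
yaw=-np.arctan((fr[0]+fe[0])/2); ex=np.array([np.cos(yaw),np.sin(yaw)]); ey=np.array([-np.sin(yaw),np.cos(yaw)])
cm=(np.median(lx)+np.median(rx))/2; pF=W(np.polyval(fr,cm),cm); pE=W(np.polyval(fe,cm),cm)
print('x separation front-fence (43)',(pE-pF)@ex*1000)
O=(pF+18e-3*ex+pE-25e-3*ex)/2; print('origin',O,'yaw',np.degrees(yaw))
pin=wplane  # correct parallax: pin mid at z .0335
o_,_=wray([[0,0]],s); pw=np.r_[W(v.mean()+122,u.mean()+225),.03]; pw2=o_+(pw-o_)*((.0335-o_[2])/(pw[2]-o_[2]))
print('pin holder mm',[( (pw2[:2]-O)@e*1000).round(2) for e in(ex,ey)], 'world',pw2)
```

```text
front [-2.28797998e-02  2.10496948e+02] 1.0 fence [-2.30898121e-02  1.25196937e+02] 1.0 yaw [1.31068729 1.32271375] left 45.5 right 484.5
pin px 240.56983240223462 131.6368715083799 179
x separation front-fence (43) 42.66656342132625
origin [ 0.47562294 -0.16258043] yaw 1.3167005348608651
pin holder mm [np.float64(18.66), np.float64(11.44)] world [ 0.49401346 -0.15071696  0.0335    ]
```

Call:
{"fn": "carry_out", "kwargs": {"rows": [[1,[-30,3,0],[0,0,-1]],[1,[-65,6,0],[0,0,-2]],[1,[-100,9,0],[0,0,-3]],[1,[-140,13,0],[0,0,-4]],[1,[-180,16,0],[0,0,-5]],[1,[-220,20,0],[0,0,-6]],[1,[-260,24,0],[0,0,-7]],[1,[-300,28,0],[0,0,-7]],[1,[-325,30,0],[0,0,-7]],[1,[-334,30,0],[0,0,-7]]]}}

```text
clock: 2.65
eef_pos: [0.4446, 0.2339, 0.1604]
tool_rot: [-180.0, 0.0, -82.0]
force: [0.3, 0.7, -0.0]
opening: 0.0856
grip_force: 0.0
```

Run:
```python
from h import *
s=get_state(); im,d=grab('wrist'); np.save('s_bl.npy',s,allow_pickle=True)
print(s['eef_pos'],s['tool_rot'],s['qd'].round(2))
a=rectify(im,s,.40,.50,.07,.32,.005); b=rectify(im,s,.40,.50,.07,.32,.035)
cv2.imwrite('pics/w2.png',np.vstack([a,b]))
```

```text
[0.4446018  0.23387113 0.1604095 ] [-1.79997171e+02  2.92888158e-02 -8.19954000e+01] [ 6.42  4.5   5.29  0.55 -1.73 -6.52]
```

View pics/w2.png

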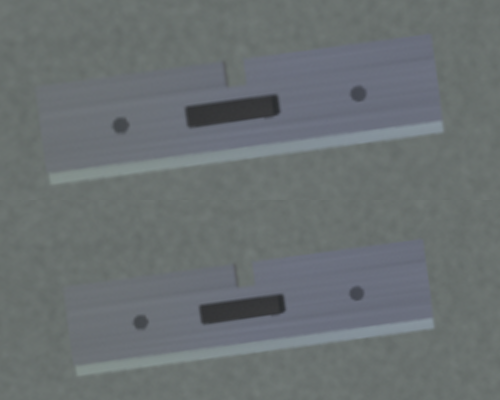

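The rectified blade shows its notch at about (236,70), its corners at (40,88), (432,37), (443,132) and (50,184), and the grip amid. I'll fit it.

Run:
```python
from h import *
s=np.load('s_bl.npy',allow_pickle=True).item(); im,_=load('wrist')
W=lambda r,c:np.array([.50-r*.0005,.32-c*.0005])
a=rectify(im,s,.40,.50,.07,.32,.005).astype(int)
m=((a[...,0]-a[...,1]>3)|(a.min(2)>125)).astype(np.uint8); m=cv2.medianBlur(m*255,7)
cs=max(cv2.findContours(m,cv2.RETR_EXTERNAL,cv2.CHAIN_APPROX_NONE)[0],key=cv2.contourArea)
(c,wh,an)=cv2.minAreaRect(cs); print('rect',c,np.array(wh)*.5,an,W(c[1],c[0]))
g=cv2.GaussianBlur(a.astype(np.float32).mean(2),(0,0),1.0)
b=rectify(im,s,.40,.50,.07,.32,.035); gb=b.max(2); k=np.zeros_like(gb); k[280:330-0]=0
mb=(gb<75).astype(np.uint8); cb=max(cv2.findContours(mb,cv2.RETR_EXTERNAL,cv2.CHAIN_APPROX_NONE)[0],key=cv2.contourArea)
r=cv2.minAreaRect(cb); print('grip@35',r,np.array(r[1])*.5,W(r[0][1],r[0][0]))
ma=(a.max(2)<75).astype(np.uint8); ca=max(cv2.findContours(ma,cv2.RETR_EXTERNAL,cv2.CHAIN_APPROX_NONE)[0],key=cv2.contourArea)
r=cv2.minAreaRect(ca); print('grip@5',r[1],r[2],W(r[0][1],r[0][0]))
# notch: purple mask across at rows 5mm inside back edge
yaw=np.radians(7.65)
for dx in(16,18,20,22):
    cc=W(c[1],c[0]); ex=np.array([np.cos(yaw),np.sin(yaw)]);ey=np.array([-ex[1],ex[0]])
    t=np.arange(-15,15,.5); P=cc+ex*dx*1e-3+ey*t[:,None]*1e-3
    v=((.50-P[:,0])/.0005).round().astype(int);u=((.32-P[:,1])/.0005).round().astype(int)
    f=(a[v,u,0]-a[v,u,1]); print(dx,t[(f<=2)].min() if (f<=2).any() else None,t[f<=2].max() if (f<=2).any() else None)
```

```text
rect (240.14585876464844, 108.28532409667969) [ 50.2698288  199.54882812] 82.56858825683594 [0.44585734 0.19992707]
grip@35 ((242.1419677734375, 108.81440734863281), (18.436838150024414, 83.59355163574219), 82.40535736083984) [ 9.21841908 41.79677582] [0.4455928  0.19892902]
grip@5 (20.26698112487793, 92.1021728515625) 82.23483276367188 [0.44467901 0.20385396]
16 -4.0 5.0
18 -4.0 4.5
20 -4.0 5.0
22 -4.0 4.5
```

```bash
python3 -c "
from h import *
go([.4457,.1992,.0175],-82.5)"
```

```text
t 2.7 pos [0.4449 0.2336 0.1603] rpy [ 1.8e+02  2.0e-02 -8.2e+01] F [0.3 1.3 0. ] open 0.0852 grip 0.0
shift mm [ 34.2   4.  142.8] turn [0.   0.02 0.5 ]
```

Call:
{"fn": "carry_out", "kwargs": {"rows": [[0.6,[20,2,10],[0,0,0.5]],[0.6,[34,4,25],[0,0,0.5]],[0.6,[34,4,45],[0,0,0.5]],[0.6,[34,4,65],[0,0,0.5]],[0.6,[34,4,80],[0,0,0.5]],[0.6,[34,4,92],[0,0,0.5]],[0.6,[34,4,95],[0,0,0.5]],[0.6,[34,4,95],[0,0,0.5]],[0.6,[34,4,95],[0,0,0.5]],[0.6,[34,4,95],[0,0,0.5]]]}}

```text
clock: 3.53
eef_pos: [0.4466, 0.1967, 0.0666]
tool_rot: [-179.9, 0.0, -82.7]
force: [-0.1, -0.3, -0.6]
opening: 0.0512
grip_force: 0.0
```

```bash
python3 -c "
from h import *
go([.4457,.1992,.0175],-82.5)"
```

```text
t 3.53 pos [0.4466 0.1967 0.0666] rpy [-1.799e+02  4.000e-02 -8.267e+01] F [-0.1 -0.3 -0.6] open 0.0512 grip 0.0
shift mm [-2.6  0.6 49.1] turn [-0.1   0.04 -0.17]
```

Now descend, then close with moderate force (30 N).

Call:
{"fn": "carry_out", "kwargs": {"rows": [[0.6,[-2.5,0.6,15],[0,0,0]],[0.6,[-2.5,0.6,30],[0,0,0]],[0.6,[-2.5,0.6,41],[0,0,0]],[0.6,[-2.5,0.6,47],[0,0,0]],[0.6,[-2.5,0.6,49],[0,0,0]],[0.4,[-2.5,0.6,49],[0,0,0]],[0.2,[-2.5,0.6,49],[0,0,0]],[0.0,[-2.5,0.6,49],[0,0,0]],[0.0,[-2.5,0.6,49],[0,0,0]],[0.0,[-2.5,0.6,49],[0,0,0]]], "newtons": 40}}

```text
clock: 4.37
eef_pos: [0.4452, 0.1992, 0.0171]
tool_rot: [-180.0, 0.0, -82.7]
force: [0.2, -0.0, 0.7]
opening: 0.0
grip_force: 0.0
```

```bash
python3 -c "
from h import *
go([.4457,.1992,.09],-82.5)"
```

```text
t 4.37 pos [0.4452 0.1992 0.0171] rpy [-1.7996e+02  3.0000e-02 -8.2660e+01] F [ 0.2 -0.   0.7] open 0.0 grip 0.0
shift mm [  0.   -0.6 -72.9] turn [-0.04  0.03 -0.16]
```

The fingers shut on nothing, so I'll look before anything else.

Run:
```python
from h import *
im,d=grab('wrist'); t,_=grab('top'); sd,_=grab('side')
cv2.imwrite('pics/w3.png',np.hstack([cv2.resize(im,(400,300)),cv2.resize(sd[220:370,160:360],(400,300))]))
print(get_state()['opening'],get_state()['grip_force'])
```

```text
0.00016275175941521687 0.0
```

View pics/w3.png

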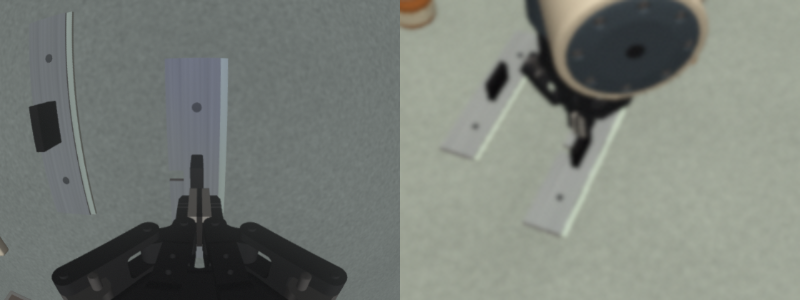

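Run:
```python
from h import *
im,d=load('wrist')
cv2.imwrite('pics/w4.png',cv2.resize(im[190:360,210:350],None,fx=4,fy=3.5,interpolation=cv2.INTER_CUBIC))
# depths around
for v in range(200,340,10): print(v,(d[v,250:306:5]*1000).round().astype(int))
```

```text
200 [194 193 194 195 194 194 196 193 195 194 193 195]
210 [197 197 197 198 197 197 196 196 196 197 197 196]
220 [199 199 199 198 189 189 189 199 200 198 198 198]
230 [201 201 201 201 175 174 174 200 200 201 201 200]
240 [209 207 202 202 171 170 170 203 203 202 203 203]
250 [209 210 205 204 171 172 173 205 203 205 204 205]
260 [208 208 206 207   0 173 175 207 207 208 208 208]
270 [210 211 210 148 148 147 148 148 149 210 211 211]
280 [147 148 148 140 141 140 140 140 140 148 148 148]
290 [138 139 140 132 134 133 132 133 132 140 139 139]
300 [132 132 132 124 126 126 124 125 124 126 132 132]
310 [116 114 114 117 117 124 124 116 117 114 115 114]
320 [112 111 113 112 112 127 126 113 112 111 112 111]
330 [105 106 106 107 107 128 127 116 105 107 106 105]
```

View pics/w4.png

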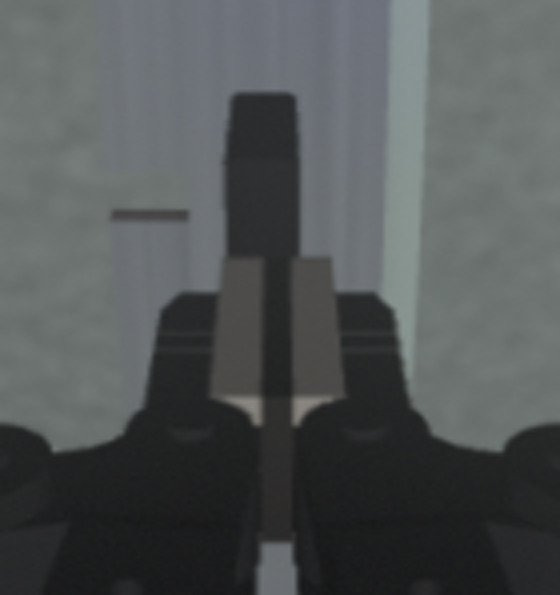

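Run:
```python
from h import *
im,d=load('wrist'); s=get_state(); m=camera_model('wrist')
for u,v in [(275,216),(275,222),(275,226),(275,232),(275,240),(275,250),(275,258),(270,268),(270,275),(288,268),(288,290),(268,300),(279,300),(279,310),(279,330),(279,340),(279,348),(240,240),(300,200)]:
    th=np.hypot(u-m['cx'],v-m['cy'])/m['fx']; o,r=wray([[u,v]],s); p=o+r[0]*d[v,u]/np.cos(th)
    R0=R.from_euler('xyz',s['tool_rot'],degrees=True); print((u,v),p.round(4),'tool mm',(1000*R0.inv().apply(p-s['eef_pos'])).round(1))
```

```text
(275, 216) [0.4481 0.1812 0.0028] tool mm [18.1 -0.8 13.9]
(275, 222) [0.4481 0.1801 0.0163] tool mm [19.2 -0.7  0.5]
(275, 226) [0.448  0.1805 0.0215] tool mm [18.8 -0.7 -4.8]
(275, 232) [0.448  0.18   0.0315] tool mm [ 19.3  -0.5 -14.7]
(275, 240) [0.4476 0.1833 0.0345] tool mm [ 16.   -0.5 -17.7]
(275, 250) [0.4468 0.1891 0.0344] tool mm [ 10.1  -0.6 -17.6]
(275, 258) [0.4462 0.1944 0.0334] tool mm [  4.8  -0.6 -16.6]
(270, 268) [0.449  0.1886 0.0559] tool mm [ 10.9  -2.7 -39.1]
(270, 275) [0.4489 0.1878 0.0638] tool mm [ 11.7  -2.5 -47. ]
(288, 268) [0.4407 0.1872 0.0565] tool mm [ 11.3   5.7 -39.7]
(288, 290) [0.4414 0.1864 0.077 ] tool mm [ 12.1   5.2 -60.2]
(268, 300) [0.4492 0.1882 0.0833] tool mm [ 11.4  -2.8 -66.5]
(279, 300) [0.4449 0.1882 0.0824] tool mm [ 10.8   1.5 -65.6]
(279, 310) [0.4445 0.1911 0.0852] tool mm [  7.9   1.5 -68.5]
(279, 330) [0.4432 0.2012 0.0854] tool mm [ -2.3   1.5 -68.7]
(279, 340) [0.4425 0.2064 0.0858] tool mm [ -7.6   1.5 -69.1]
(279, 348) [0.4322 0.2855 0.0045] tool mm [-87.3   1.6  12.3]
(240, 240) [ 0.4684  0.2019 -0.0013] tool mm [  0.2 -23.6  18. ]
(300, 200) [0.4347 0.1686 0.0049] tool mm [29.  14.1 11.8]
```

Run:
```python
from h import *
im,d=load('side'); P=cloud('side',d); s=get_state()
R0=R.from_euler('xyz',s['tool_rot'],degrees=True); T=R0.inv().apply((P-s['eef_pos']).reshape(-1,3)).reshape(P.shape)*1000
k=(d>0)&(abs(T[...,0])<30)&(abs(T[...,1])<20)&(P[...,2]>.008)
for a in range(8,130,5):
    q=k&(P[...,2]*1000>=a)&(P[...,2]*1000<a+5)
    if q.any(): print(a,q.sum(),'x',T[q][:,0].min().round(),T[q][:,0].max().round(),'y',T[q][:,1].min().round(),T[q][:,1].max().round(), im[q].mean(0).round())
```

```text
8 16 x -23.0 17.0 y -7.0 3.0 [57. 59. 58.]
13 12 x -23.0 4.0 y -7.0 2.0 [32. 32. 32.]
18 16 x -22.0 11.0 y -6.0 2.0 [26. 26. 26.]
23 16 x -23.0 12.0 y -7.0 2.0 [27. 28. 28.]
28 21 x -22.0 7.0 y -9.0 2.0 [42. 43. 44.]
33 30 x -23.0 -0.0 y -8.0 2.0 [49. 51. 51.]
48 3 x -11.0 -7.0 y -2.0 5.0 [70. 73. 75.]
53 12 x -12.0 -7.0 y -13.0 10.0 [79. 84. 85.]
58 21 x -12.0 3.0 y -16.0 12.0 [76. 81. 82.]
63 19 x -13.0 2.0 y -16.0 12.0 [70. 74. 75.]
68 18 x -13.0 3.0 y -15.0 13.0 [61. 65. 66.]
73 20 x -13.0 2.0 y -14.0 12.0 [56. 60. 61.]
78 15 x -12.0 -7.0 y -14.0 12.0 [64. 68. 69.]
83 13 x -13.0 -4.0 y -12.0 11.0 [71. 76. 78.]
88 19 x -15.0 -4.0 y -14.0 14.0 [40. 42. 42.]
93 28 x -15.0 -2.0 y -16.0 18.0 [35. 35. 35.]
98 39 x -14.0 7.0 y -20.0 19.0 [33. 34. 34.]
103 22 x -14.0 1.0 y -15.0 20.0 [26. 25. 25.]
108 10 x -16.0 0.0 y -6.0 14.0 [29. 29. 30.]
113 22 x -18.0 -5.0 y -17.0 15.0 [25. 25. 25.]
118 21 x -18.0 -9.0 y -19.0 15.0 [25. 25. 25.]
123 26 x -19.0 -10.0 y -19.0 15.0 [29. 29. 30.]
128 25 x -19.0 -11.0 y -18.0 16.0 [34. 36. 37.]
```

Both cameras agree that the closed fingertips are at z ≈ 55 mm, about 38 mm *behind* the reported TCP, not 8 mm ahead as stated. The fingers shut in air above the grip, and nothing was touched. From here I'll use tip_z = eef_z + 0.038. Next I'll open, descend partway and check again.

Call:
{"fn": "carry_out", "kwargs": {"rows": [[0.5,[0,0,0],[0,0,0]],[0.5,[0,0,0],[0,0,0]],[0.5,[0,0,0],[0,0,0]],[0.5,[0,0,0],[0,0,0]],[0.5,[0,0,4],[0,0,0]],[0.5,[0,0,9],[0,0,0]],[0.5,[0,0,14],[0,0,0]],[0.5,[0,0,20],[0,0,0]],[0.5,[0,0,20],[0,0,0]],[0.5,[0,0,20],[0,0,0]]]}}

```text
clock: 5.35
eef_pos: [0.4446, 0.1986, -0.004]
tool_rot: [179.9, -0.0, -82.7]
force: [-0.4, -0.3, 0.7]
opening: 0.0425
grip_force: 0.0
```

```bash
cat >> h.py <<'E'
def tipcheck():
    s=get_state(); R0=R.from_euler('xyz',s['tool_rot'],degrees=True)
    sd,ds=grab('side'); P=cloud('side',ds); T=R0.inv().apply((P-s['eef_pos']).reshape(-1,3)).reshape(P.shape)*1000
    k=(ds>0)&(abs(T[...,0])<14)&(abs(T[...,1])<35)&(P[...,2]>.0)
    for a in range(0,100,6):
        q=k&(P[...,2]*1000>=a)&(P[...,2]*1000<a+6)
        if q.any(): print('z',a,q.sum(),'y',np.percentile(T[q][:,1],[0,25,50,75,100]).round(),'col',sd[q].mean().round())
E
python3 -c "
from h import *
go([.4457,.1992,-.027],-82.5); tipcheck()"
```

```text
t 5.35 pos [ 0.4446  0.1986 -0.004 ] rpy [ 1.7993e+02 -5.0000e-02 -8.2660e+01] F [-0.4 -0.3  0.7] open 0.0425 grip 0.0
shift mm [-0.4 -1.2 23. ] turn [ 0.07 -0.05 -0.16]
z 0 155 y [-35. -21.   7.  17.  35.] col 150.0
z 6 16 y [-26.   0.   1.   5.  14.] col 103.0
z 12 10 y [0. 0. 1. 1. 2.] col 31.0
z 18 11 y [0. 0. 0. 1. 1.] col 20.0
z 24 8 y [-23.  -6.   0.   1.   1.] col 39.0
z 30 61 y [-28.  -8.  -3.  -1.  26.] col 57.0
z 36 29 y [-33. -24.  -7.  25.  32.] col 74.0
z 42 33 y [-35. -24. -22.  27.  33.] col 69.0
z 48 28 y [-29. -24.  24.  31.  34.] col 56.0
z 54 25 y [-33. -24. -22.  26.  33.] col 57.0
z 60 28 y [-28. -24. -23.  22.  33.] col 59.0
z 66 18 y [-30. -25. -24.  22.  34.] col 56.0
z 72 24 y [-34. -25.  23.  32.  34.] col 40.0
z 78 35 y [-34. -24.  27.  32.  35.] col 40.0
z 84 13 y [-33. -29.  22.  30.  31.] col 31.0
z 90 4 y [-19. -19.   5.  29.  29.] col 49.0
z 96 2 y [-14.  -4.   7.  17.  28.] col 80.0
```

Call:
{"fn": "carry_out", "kwargs": {"rows": [[0.5,[0,-1,6],[0,0,0]],[0.5,[0,-1,12],[0,0,0]],[0.5,[0,-1,18],[0,0,0]],[0.5,[0,-1,22],[0,0,0]],[0.5,[0,-1,23],[0,0,0]],[0.3,[0,-1,23],[0,0,0]],[0.15,[0,-1,23],[0,0,0]],[0.0,[0,-1,23],[0,0,0]],[0.0,[0,-1,23],[0,0,0]],[0.0,[0,-1,23],[0,0,0]]], "newtons": 40}}

```text
clock: 6.23
eef_pos: [0.4463, 0.1994, -0.0261]
tool_rot: [-180.0, 0.0, -82.7]
force: [0.3, 1.1, 0.6]
opening: 0.0093
grip_force: 39.7
```

```bash
python3 -c "
from h import *
go([.4457,.1992,.04],-82.5); tipcheck()"
```

```text
t 6.23 pos [ 0.4463  0.1994 -0.0261] rpy [-1.7995e+02  3.0000e-02 -8.2650e+01] F [0.3 1.1 0.6] open 0.0093 grip 39.7
shift mm [  0.1   0.5 -66.1] turn [-0.05  0.03 -0.15]
z 0 107 y [-34. -15.  16.  22.  34.] col 155.0
z 6 12 y [-20.  -1.   8.  11.  17.] col 110.0
z 12 13 y [-20.   3.   7.  10.  16.] col 82.0
z 18 21 y [-19.   3.   7.  15.  16.] col 63.0
z 24 22 y [-18.  -6.  10.  13.  17.] col 64.0
z 30 42 y [-18.  -6.  -2.   5.  17.] col 49.0
z 36 17 y [-11.  -9.  -6.   6.  16.] col 62.0
z 42 20 y [-28. -11.  -7.   9.  18.] col 63.0
z 48 30 y [-32. -16.  -9.  15.  33.] col 57.0
z 54 28 y [-34. -27. -12.  26.  35.] col 48.0
z 60 19 y [-34. -31. -30. -23.  26.] col 46.0
z 66 5 y [-34. -34. -33. -32. -31.] col 40.0
z 90 3 y [-29. -28. -27. -27. -27.] col 34.0
z 96 3 y [-29. -28. -28. -27. -26.] col 31.0
```

Gripped, with the opening at 9.3 mm and 40 N. I'll lift, then measure the blade in hand with the wrist camera.

Call:
{"fn": "carry_out", "kwargs": {"rows": [[0,[0,0,-3],[0,0,0]],[0,[0,0,-8],[0,0,0]],[0,[0,0,-16],[0,0,0]],[0,[0,0,-28],[0,0,0]],[0,[0,0,-42],[0,0,0]],[0,[0,0,-56],[0,0,0]],[0,[0,0,-70],[0,0,0]],[0,[0,0,-80],[0,0,0]],[0,[0,0,-86],[0,0,0]],[0,[0,0,-86],[0,0,0]]], "newtons": 60}}

```text
clock: 7.12
eef_pos: [0.4466, 0.1996, 0.0612]
tool_rot: [-179.9, 0.1, -82.7]
force: [-0.1, 0.4, -3.0]
opening: 0.009
grip_force: 58.8
```

Run:
```python
from h import *
go([.48,-.10,.06],-88.7)
s=get_state(); im,d=grab('wrist'); np.save('s_carry.npy',s,allow_pickle=True)
z=s['eef_pos'][2]+.0261+.005
c=s['eef_pos'][:2]
a=rectify(im,s,c[0]-.06,c[0]+.06,c[1]-.12,c[1]+.05,z)
cv2.imwrite('pics/w5.png',np.vstack([cv2.copyMakeBorder(a,0,0,0,60,0),cv2.resize(im,(400,300))]))if 0 else cv2.imwrite('pics/w5.png',a)
print(a.shape)
```

```text
t 7.12 pos [0.4466 0.1996 0.0612] rpy [-1.7986e+02  8.0000e-02 -8.2650e+01] F [-0.1  0.4 -3. ] open 0.009 grip 58.8
shift mm [301.4   5.2   0.8] turn [-0.13  0.09  6.05]
(240, 340, 3)
```

View pics/w5.png

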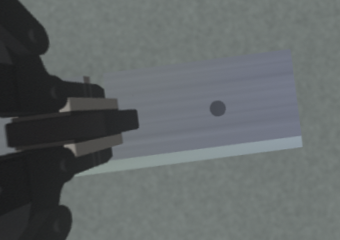

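The blade is held (about 3 N) and level. Its right end is at columns 292–302, its back edge runs from (105,72) to (292,50), and the notch corner is at (88,78). Now I'll fit the blade's offset in the tool frame.

Run:
```python
from h import *
s=np.load('s_carry.npy',allow_pickle=True).item(); im,_=load('wrist')
m=camera_model('wrist'); c=s['eef_pos']; z=c[2]+.0261+.005
# resample in tool-aligned grid: rotate by shaping own grid through rectify of wider area, then warp
res=.0005; x1,y1=c[0]+.06,c[1]+.05
a=rectify(im,s,c[0]-.06,x1,c[1]-.12,y1,z).astype(np.float32)
yaw=np.radians(s['tool_rot'][2]+90); ex=np.array([np.cos(yaw),np.sin(yaw)]); ey=np.array([-ex[1],ex[0]])
bx=np.arange(40,-40,-.25)*1e-3; by=np.arange(-10,-112,-.25)*1e-3   # blade-like axes about TCP
G=c[:2]+bx[:,None,None]*ex+by[None,:,None]*ey
o=cv2.remap(a,((y1-G[...,1])/res).astype(np.float32),((x1-G[...,0])/res).astype(np.float32),cv2.INTER_LINEAR)
f=cv2.GaussianBlur(o[...,0]-o[...,1],(0,0),3); L=cv2.GaussianBlur(o.mean(2),(0,0),2)
cols=range(np.argmin(abs(by+.035)),np.argmin(abs(by+.095)),8)
def edge(lo,hi,S,sign,cols):
    i0,i1=np.argmin(abs(bx*1e3-hi)),np.argmin(abs(bx*1e3-lo)); dd=np.diff(S,axis=0)
    return np.array([(by[k]*1e3,bx[i0+np.argmax(sign*dd[i0:i1,k])]*1e3) for k in cols])
B=edge(15,35,f,1,cols); F=edge(-35,-18,L,-1,cols)
for n,E in(('back',B),('front',F)):
    p=np.polyfit(E[:,0],E[:,1],1); r=E[:,1]-np.polyval(p,E[:,0]); k=abs(r)<1.5; p=np.polyfit(E[k,0],E[k,1],1); print(n,'slope deg',np.degrees(np.arctan(p[0])).round(2),'x@y=0',p[1].round(2),'at -65',np.polyval(p,-65).round(2),'rms',r[k].std().round(2))
rows=[np.argmin(abs(bx*1e3-t)) for t in np.arange(-12,15,3)]; dd=np.diff(f,axis=1); j0=np.argmin(abs(by+.09))
e=[by[j0+np.argmin(dd[r,j0:])]*1e3 for r in rows]; print('end y',np.round(e,1))
```

```text
back slope deg -0.04 x@y=0 23.45 at -65 23.49 rms 0.04
front slope deg 0.0 x@y=0 -26.0 at -65 -26.0 rms 0.0
end y [-98.5 -98.8 -98.8 -98.8 -98.8 -98.8 -98.5 -98.5 -98.5]
```

Call:
{"fn": "carry_out", "kwargs": {"rows": [[0,[15,0,0],[0,0,0.3]],[0,[40,0,0],[0,0,1]],[0,[70,1,0],[0,0,2]],[0,[105,2,0],[0,0,3]],[0,[140,3,0],[0,0,4]],[0,[175,3,0],[0,0,5]],[0,[210,4,0],[0,0,6]],[0,[245,5,0],[0,0,6]],[0,[275,5,0],[0,0,6]],[0,[300,5,0],[0,0,6]]]}}

```text
clock: 8.0
eef_pos: [0.4783, -0.1012, 0.0586]
tool_rot: [179.9, -0.0, -88.7]
force: [0.5, -0.2, -3.0]
opening: 0.0091
grip_force: 58.7
```

```bash
cat >> h.py <<'E'
HO=np.array([.47562294,-.16258043]); HY=np.radians(1.317); HX_=np.array([np.cos(HY),np.sin(HY)]); HY_=np.array([-HX_[1],HX_[0]])
BO=[-1.27,1.3]
def tcp_for_blade(x,y,under):
    q=HO+HX_*(x-BO[0])*1e-3+HY_*(y-BO[1])*1e-3; return [*q,under*1e-3-.0261]
def blade_now():
    p=get_state()['eef_pos']; q=(p[:2]-HO)*1e3; print('blade in holder x,y,under',(q@HX_+BO[0]).round(2),(q@HY_+BO[1]).round(2),round(p[2]*1e3+26.1,2))
E
python3 -c "
from h import *
blade_now(); go(tcp_for_blade(-2.5,11.44,46),-88.68)"
```

```text
blade in holder x,y,under 2.85 62.65 84.73
t 8.0 pos [ 0.4783 -0.1012  0.0586] rpy [179.88  -0.   -88.72] F [ 0.5 -0.2 -3. ] open 0.0091 grip 58.7
shift mm [51.2  5.2 38.7] turn [ 0.12 -0.   -0.04]
```

Call:
{"fn": "carry_out", "kwargs": {"rows": [[0,[15,2,0],[0,0,0]],[0,[35,4,0],[0,0,0]],[0,[48,5,2],[0,0,0]],[0,[51,5,8],[0,0,0]],[0,[51,5,16],[0,0,0]],[0,[51,5,26],[0,0,0]],[0,[51,5,34],[0,0,0]],[0,[51,5,38],[0,0,0]],[0,[51,5,38],[0,0,0]],[0,[51,5,38],[0,0,0]]]}}

```text
clock: 8.83
eef_pos: [0.4754, -0.1498, 0.0214]
tool_rot: [180.0, -0.0, -88.6]
force: [0.4, 0.4, -2.9]
opening: 0.0094
grip_force: 58.7
```

```bash
python3 -c "
from h import *
blade_now(); go(tcp_for_blade(-2.5,11.44,36),-88.68)"
```

```text
blade in holder x,y,under -1.16 14.1 47.45
t 8.83 pos [ 0.4754 -0.1498  0.0214] rpy [ 1.7996e+02 -1.0000e-02 -8.8610e+01] F [ 0.4  0.4 -2.9] open 0.0094 grip 58.7
shift mm [ 2.7  1.3 11.5] turn [ 0.04 -0.01  0.07]
```

Call:
{"fn": "carry_out", "kwargs": {"rows": [[0,[1,0.5,2],[0,0,0]],[0,[2.7,1.3,5],[0,0,0]],[0,[2.7,1.3,8],[0,0,0]],[0,[2.7,1.3,10],[0,0,0]],[0,[2.7,1.3,11],[0,0,0]],[0,[2.7,1.3,11],[0,0,0]],[0,[2.7,1.3,11],[0,0,0]],[0,[2.7,1.3,11],[0,0,0]],[0,[2.7,1.3,11],[0,0,0]],[0,[2.7,1.3,11],[0,0,0]]]}}

```text
clock: 9.67
eef_pos: [0.4744, -0.1529, 0.0107]
tool_rot: [-180.0, -0.0, -88.7]
force: [0.6, 0.4, -2.6]
opening: 0.0089
grip_force: 58.7
```

Run:
```python
from h import *
for i in range(4):
    blade_now(); read_camera('wrist')
go(tcp_for_blade(-2.5,11.44,30),-88.68)
```

```text
blade in holder x,y,under -2.28 11.04 36.8
blade in holder x,y,under -2.29 11.03 36.78
blade in holder x,y,under -2.36 11.02 36.76
blade in holder x,y,under -2.37 11.04 36.73
t 9.87 pos [ 0.4743 -0.1529  0.0106] rpy [-180.      0.    -88.66] F [ 0.  -0.1 -3.1] open 0.0088 grip 58.7
shift mm [-0.4  0.1  6.7] turn [-0.    0.    0.02]
```

Call:
{"fn": "carry_out", "kwargs": {"rows": [[0,[-0.4,0,0.5],[0,0,0]],[0,[-0.4,0,1],[0,0,0]],[0,[-0.4,0,1.5],[0,0,0]],[0,[-0.4,0,2],[0,0,0]],[0,[-0.4,0,2.4],[0,0,0]],[0,[-0.4,0,2.8],[0,0,0]],[0,[-0.4,0,3.1],[0,0,0]],[0,[-0.4,0,3.4],[0,0,0]],[0,[-0.4,0,3.6],[0,0,0]],[0,[-0.4,0,3.6],[0,0,0]]]}}

```text
clock: 10.7
eef_pos: [0.4742, -0.1525, 0.0069]
tool_rot: [180.0, 0.0, -88.7]
force: [-0.4, 0.2, -2.2]
opening: 0.0087
grip_force: 58.7
```

Run:
```python
from h import *
blade_now(); go(tcp_for_blade(-2.5,11.44,30),-88.68)
```

```text
blade in holder x,y,under -2.44 11.45 33.02
t 10.7 pos [ 0.4742 -0.1525  0.0069] rpy [179.99   0.   -88.66] F [-0.4  0.2 -2.2] open 0.0087 grip 58.7
shift mm [0.  0.1 3. ] turn [0.01 0.   0.02]
```

No contact yet at 33.0 mm, which is below the pin tip (34.5 mm). I'll keep going gently.

Call:
{"fn": "carry_out", "kwargs": {"rows": [[0,[0,0,0.4],[0,0,0]],[0,[0,0,0.7],[0,0,0]],[0,[0,0,1.0],[0,0,0]],[0,[0,0,1.3],[0,0,0]],[0,[0,0,1.6],[0,0,0]],[0,[0,0,1.8],[0,0,0]],[0,[0,0,2.0],[0,0,0]],[0,[0,0,2.2],[0,0,0]],[0,[0,0,2.2],[0,0,0]],[0,[0,0,2.2],[0,0,0]]]}}

```text
clock: 11.53
eef_pos: [0.4743, -0.1525, 0.0048]
tool_rot: [180.0, -0.0, -88.7]
force: [-0.4, 0.3, -3.3]
opening: 0.009
grip_force: 58.7
```

Run:
```python
from h import *
blade_now(); go(tcp_for_blade(-2.5,11.44,30),-88.68)
```

```text
blade in holder x,y,under -2.41 11.43 30.87
t 11.53 pos [ 0.4743 -0.1525  0.0048] rpy [180.    -0.   -88.65] F [-0.4  0.3 -3.3] open 0.009 grip 58.7
shift mm [-0.   0.1  0.9] turn [ 0.   -0.    0.03]
```

Call:
{"fn": "carry_out", "kwargs": {"rows": [[0,[0,0,0.2],[0,0,0]],[0,[0,0,0.4],[0,0,0]],[0,[0,0,0.5],[0,0,0]],[0,[0,0,0.6],[0,0,0]],[0,[0,0,0.7],[0,0,0]],[0,[0,0,0.8],[0,0,0]],[0,[0,0,0.9],[0,0,0]],[0,[0,0,1.0],[0,0,0]],[0,[0,0,1.0],[0,0,0]],[0,[0,0,1.0],[0,0,0]]]}}

```text
clock: 12.37
eef_pos: [0.4743, -0.1525, 0.004]
tool_rot: [-180.0, -0.0, -88.7]
force: [-1.3, 0.9, 1.2]
opening: 0.0089
grip_force: 59.2
```

Run:
```python
from h import *
blade_now(); go(tcp_for_blade(-2.5,11.44,30),-88.68)
```

```text
blade in holder x,y,under -2.39 11.43 30.1
t 12.37 pos [ 0.4743 -0.1525  0.004 ] rpy [-179.99   -0.    -88.65] F [-1.3  0.9  1.2] open 0.0089 grip 59.2
shift mm [-0.   0.1  0.1] turn [-0.01 -0.    0.03]
```

The blade is down flat at 30.1 mm, with the bed carrying it at about 4 N, so the notch is over the pin. Now I'll push gently toward the fence (tool −y).

Call:
{"fn": "carry_out", "kwargs": {"rows": [[0,[0,-0.3,0],[0,0,0]],[0,[0,-0.6,0],[0,0,0]],[0,[0,-0.9,0],[0,0,0]],[0,[0,-1.2,0],[0,0,0]],[0,[0,-1.4,0],[0,0,0]],[0,[0,-1.6,0],[0,0,0]],[0,[0,-1.8,0],[0,0,0]],[0,[0,-2.0,0],[0,0,0]],[0,[0,-2.0,0],[0,0,0]],[0,[0,-2.0,0],[0,0,0]]]}}

```text
clock: 13.2
eef_pos: [0.4761, -0.1527, 0.004]
tool_rot: [180.0, -0.0, -88.6]
force: [-4.9, 0.8, 4.8]
opening: 0.0088
grip_force: 59.9
```

Run:
```python
from h import *
blade_now(); go(tcp_for_blade(0,11.44,30),-88.68); print(get_state()['wrist_torque'])
```

```text
blade in holder x,y,under -0.6 11.22 30.09
t 13.2 pos [ 0.4761 -0.1527  0.004 ] rpy [ 1.7998e+02 -2.0000e-02 -8.8650e+01] F [-4.9  0.8  4.8] open 0.0088 grip 59.9
shift mm [-0.2 -0.6  0.1] turn [ 0.02 -0.02  0.03]
[ 0.07196552  1.4203239  -0.02705327]
```

Call:
{"fn": "carry_out", "kwargs": {"rows": [[0,[0,-0.1,0],[0,0,0]],[0,[0,-0.2,0],[0,0,0]],[0,[0,-0.3,0],[0,0,0]],[0,[0,-0.4,0],[0,0,0]],[0,[0,-0.5,0],[0,0,0]],[0,[0,-0.6,0],[0,0,0]],[0,[0,-0.7,0],[0,0,0]],[0,[0,-0.7,0],[0,0,0]],[0,[0,-0.7,0],[0,0,0]],[0,[0,-0.7,0],[0,0,0]]]}}

```text
clock: 14.03
eef_pos: [0.4767, -0.1527, 0.004]
tool_rot: [180.0, -0.0, -88.7]
force: [-4.6, 0.9, 5.3]
opening: 0.0091
grip_force: 60.0
```

Run:
```python
from h import *
blade_now(); go(tcp_for_blade(0,11.44,30),-88.68); print(get_state()['wrist_torque'])
```

```text
blade in holder x,y,under 0.0 11.18 30.09
t 14.03 pos [ 0.4767 -0.1527  0.004 ] rpy [ 1.7997e+02 -2.0000e-02 -8.8650e+01] F [-4.6  0.9  5.3] open 0.0091 grip 60.0
shift mm [-0.3 -0.   0.1] turn [ 0.03 -0.02  0.03]
[0.0459636  1.46406978 0.02465852]
```

Still sliding: the force is flat at 4.6 N, which is friction. I'll continue.

Call:
{"fn": "carry_out", "kwargs": {"rows": [[0,[0,-0.1,0],[0,0,0]],[0,[0,-0.2,0],[0,0,0]],[0,[0,-0.3,0],[0,0,0]],[0,[0,-0.4,0],[0,0,0]],[0,[0,-0.5,0],[0,0,0]],[0,[0,-0.6,0],[0,0,0]],[0,[0,-0.7,0],[0,0,0]],[0,[0,-0.7,0],[0,0,0]],[0,[0,-0.7,0],[0,0,0]],[0,[0,-0.7,0],[0,0,0]]]}}

```text
clock: 14.87
eef_pos: [0.4771, -0.1527, 0.004]
tool_rot: [179.9, -0.0, -88.7]
force: [-5.7, 0.1, 6.5]
opening: 0.0089
grip_force: 60.1
```

Run:
```python
from h import *
blade_now(); go(tcp_for_blade(0,11.44,30),-88.68); print(get_state()['wrist_torque'])
```

```text
blade in holder x,y,under 0.41 11.17 30.08
t 14.87 pos [ 0.4771 -0.1527  0.004 ] rpy [ 1.7994e+02 -2.0000e-02 -8.8660e+01] F [-5.7  0.1  6.5] open 0.0089 grip 60.1
shift mm [-0.3  0.4  0.1] turn [ 0.06 -0.02  0.02]
[0.07868675 1.75775516 0.02350283]
```

Call:
{"fn": "carry_out", "kwargs": {"rows": [[0,[0,-0.1,0],[0,0,0]],[0,[0,-0.2,0],[0,0,0]],[0,[0,-0.3,0],[0,0,0]],[0,[0,-0.4,0],[0,0,0]],[0,[0,-0.5,0],[0,0,0]],[0,[0,-0.6,0],[0,0,0]],[0,[0,-0.6,0],[0,0,0]],[0,[0,-0.6,0],[0,0,0]],[0,[0,-0.6,0],[0,0,0]],[0,[0,-0.6,0],[0,0,0]]]}}

```text
clock: 15.7
eef_pos: [0.4771, -0.1526, 0.004]
tool_rot: [179.9, -0.0, -88.7]
force: [-7.1, 0.1, 8.3]
opening: 0.0094
grip_force: 60.4
```

Run:
```python
from h import *
blade_now(); go(tcp_for_blade(0,11.44,30),-88.68); print(get_state()['wrist_torque'])
```

```text
blade in holder x,y,under 0.41 11.2 30.11
t 15.7 pos [ 0.4771 -0.1526  0.004 ] rpy [ 1.7988e+02 -2.0000e-02 -8.8660e+01] F [-7.1  0.1  8.3] open 0.0094 grip 60.4
shift mm [-0.2  0.4  0.1] turn [ 0.12 -0.02  0.02]
[ 1.95358297e-01  2.32830701e+00 -1.83280349e-03]
```

The blade has stalled at the fence: x unchanged while the force rises. I'll give one more small nudge, relax most of it, and open.

Call:
{"fn": "carry_out", "kwargs": {"rows": [[0,[0,-0.2,0],[0,0,0]],[0,[0,-0.4,0],[0,0,0]],[0,[0,-0.6,0],[0,0,0]],[0,[0,-0.6,0],[0,0,0]],[0,[0,-0.6,0],[0,0,0]],[0,[0,-0.3,0],[0,0,0]],[0,[0,0,0],[0,0,0]],[0,[0,0.3,0],[0,0,0]],[0,[0,0.4,0],[0,0,0]],[0,[0,0.4,0],[0,0,0]]], "newtons": 30}}

```text
clock: 16.53
eef_pos: [0.4771, -0.1526, 0.004]
tool_rot: [179.9, -0.0, -88.7]
force: [-6.2, 0.7, 6.5]
opening: 0.0094
grip_force: 60.1
```

Run:
```python
from h import *
blade_now(); go(tcp_for_blade(0,11.44,30),-88.68)
```

```text
blade in holder x,y,under 0.46 11.2 30.07
t 16.53 pos [ 0.4771 -0.1526  0.004 ] rpy [ 1.7993e+02 -2.0000e-02 -8.8660e+01] F [-6.2  0.7  6.5] open 0.0094 grip 60.1
shift mm [-0.2  0.5  0.1] turn [ 0.07 -0.02  0.02]
```

Call:
{"fn": "carry_out", "kwargs": {"rows": [[0.08,[0,0,0],[0,0,0]],[0.14,[0,0.1,0],[0,0,0]],[0.2,[0,0.4,0],[0,0,0]],[0.3,[0,0.7,0],[0,0,0]],[0.4,[0,0.7,0],[0,0,0]],[0.4,[0,0.7,0],[0,0,0]],[0.4,[0,0.7,0],[0,0,0]],[0.4,[0,0.7,0],[0,0,0]],[0.4,[0,0.7,-3],[0,0,0]],[0.4,[0,0.7,-8],[0,0,0]]]}}

```text
clock: 17.37
eef_pos: [0.4767, -0.1524, 0.0116]
tool_rot: [179.9, 0.0, -88.7]
force: [-0.5, -0.7, -0.3]
opening: 0.0338
grip_force: 0.0
```

Call:
{"fn": "carry_out", "kwargs": {"rows": [[0.4,[0,0,-10],[0,0,0]],[0.4,[0,0,-25],[0,0,0]],[0.4,[0,0,-45],[0,0,0]],[0.4,[-10,0,-65],[0,0,0]],[0.4,[-25,0,-90],[0,0,0]],[0.4,[-40,0,-115],[0,0,0]],[0.2,[-50,0,-130],[0,0,0]],[0.0,[-50,0,-135],[0,0,0]],[0.0,[-50,0,-135],[0,0,0]],[0.0,[-50,0,-135],[0,0,0]]]}}

```text
clock: 18.2
eef_pos: [0.4756, -0.1025, 0.1463]
tool_rot: [180.0, 0.0, -88.7]
force: [-0.2, -1.4, -1.0]
opening: 0.0001
grip_force: 0.0
```

Run:
```python
from h import *
go([.48,-.10,.15],-88.68)
s=get_state(); im,d=grab('wrist'); np.save('s_chk.npy',s,allow_pickle=True)
o=rectify(im,s,.43,.56,-.32,-.03,.035); cv2.imwrite('pics/w6.png',o)
```

```text
t 18.2 pos [ 0.4756 -0.1025  0.1463] rpy [ 1.7997e+02  2.0000e-02 -8.8660e+01] F [-0.2 -1.4 -1. ] open 0.0001 grip 0.0
shift mm [-2.4 -4.4 -3.7] turn [0.03 0.02 0.02]
```

View pics/w6.png

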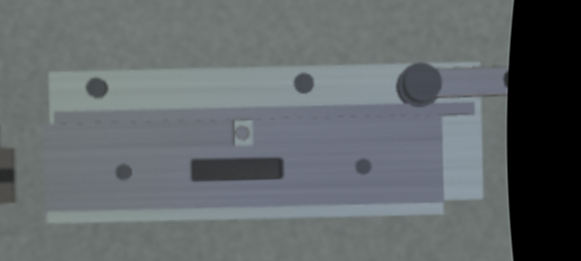

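The pin shows in the notch at (243,132) and the back edge lies along the fence line, so the placing is good. Now the keeper: I'll move to see the handle.

Call:
{"fn": "carry_out", "kwargs": {"rows": [[0.5,[15,-6,0],[0,0,0]],[0.5,[35,-14,5],[0,0,0]],[0.5,[60,-24,10],[0,0,0]],[0.5,[85,-34,15],[0,0,0]],[0.5,[105,-41,20],[0,0,0]],[0.5,[117,-45,25],[0,0,0]],[0.5,[120,-45,25],[0,0,0]],[0.5,[120,-45,25],[0,0,0]],[0.5,[120,-45,25],[0,0,0]],[0.5,[120,-45,25],[0,0,0]]]}}

```text
clock: 19.08
eef_pos: [0.5237, -0.2207, 0.1221]
tool_rot: [-180.0, 0.0, -88.6]
force: [0.0, 1.0, -0.2]
opening: 0.0425
grip_force: 0.0
```

Run:
```python
from h import *
s=get_state(); im,d=grab('wrist'); np.save('s_k.npy',s,allow_pickle=True); print(s['eef_pos'])
print('pivot pred',HO+HX_*.040-HY_*.078)
for z in(.075,.043):
    o=rectify(im,s,.46,.58,-.34,-.21,z,.0005); m=(o.max(2)<70).astype(np.uint8)
    n,l,st,c=cv2.connectedComponentsWithStats(m)
    for k in range(1,n):
        if st[k,4]>60: 
            w=np.array([.58-c[k][1]*.0005,-.21-c[k][0]*.0005]); q=(w-HO)*1e3; print(z,st[k],w.round(4),'holder',(q@HX_).round(1),(q@HY_).round(1))
cv2.imwrite('pics/w7.png',rectify(im,s,.46,.58,-.34,-.21,.075,.0003))
# depth cloud of handle
m=camera_model('wrist'); v,u=np.indices(d.shape); uv=np.c_[u.ravel(),v.ravel()]; o_,r=wray(uv,s); th=np.hypot(uv[:,0]-m['cx'],uv[:,1]-m['cy'])/m['fx']
P=o_+r*(d.ravel()/np.cos(th))[:,None]; k=(P[:,2]>.070)&(P[:,2]<.080)&(abs(P[:,0]-.52)<.05)&(P[:,1]<-.25)&(P[:,1]>-.33)
q=(P[k][:,:2]-HO)*1e3; print(k.sum(),'depth top of handle holder', np.median(q@HX_),np.median(q@HY_),'min/max x',(q@HX_).min(),(q@HX_).max(),'y',(q@HY_).min(),(q@HY_).max(), 'z',np.median(P[k][:,2]))
```

```text
[ 0.52365173 -0.2206705   0.12206351]
pivot pred [ 0.51740512 -0.23964047]
0.075 [139 111  26  22 443] [ 0.5194 -0.2858] holder 40.9 -124.1
0.043 [132 110  29  26 581] [ 0.5187 -0.2829] holder 40.3 -121.3
234 depth top of handle holder 41.09899293231057 -123.34656727438318 min/max x 34.94783073288628 46.55170318908473 y -129.15947549972717 -117.3593034541018 z 0.07439451988494143
```

Run:
```python
from h import *
q=HO+HX_*.0423-HY_*.1233; go([*q,.07],-88.68)
```

```text
t 19.13 pos [ 0.5238 -0.2206  0.1223] rpy [-179.96    0.    -88.6 ] F [0.8 0.4 0.5] open 0.043 grip 0.0
shift mm [64.2  4.7 52.3] turn [-0.04  0.    0.08]
```

Call:
{"fn": "carry_out", "kwargs": {"rows": [[0.5,[15,1,3],[0,0,0]],[0.5,[32,2,10],[0,0,0]],[0.5,[48,4,20],[0,0,0]],[0.5,[60,4.7,32],[0,0,0]],[0.5,[64,4.7,43],[0,0,0]],[0.5,[64,4.7,50],[0,0,0]],[0.5,[64,4.7,52],[0,0,0]],[0.5,[64,4.7,52],[0,0,0]],[0.5,[64,4.7,52],[0,0,0]],[0.5,[64,4.7,52],[0,0,0]]]}}

```text
clock: 19.97
eef_pos: [0.5212, -0.2851, 0.0706]
tool_rot: [-179.9, -0.0, -88.6]
force: [-0.7, -0.1, -0.4]
opening: 0.0425
grip_force: 0.0
```

Run:
```python
from h import *
q=HO+HX_*.0423-HY_*.1233; go([*q,.014],-88.68)
```

```text
t 19.97 pos [ 0.5212 -0.2851  0.0706] rpy [-1.7993e+02 -3.0000e-02 -8.8610e+01] F [-0.7 -0.1 -0.4] open 0.0425 grip 0.0
shift mm [-0.2  0.5 56.6] turn [-0.07 -0.03  0.07]
```

Call:
{"fn": "carry_out", "kwargs": {"rows": [[0.5,[0,0.5,14],[0,0,0]],[0.5,[0,0.5,28],[0,0,0]],[0.5,[0,0.5,42],[0,0,0]],[0.5,[0,0.5,52],[0,0,0]],[0.5,[0,0.5,56],[0,0,0]],[0.4,[0,0.5,56.5],[0,0,0]],[0.25,[0,0.5,56.5],[0,0,0]],[0.1,[0,0.5,56.5],[0,0,0]],[0.0,[0,0.5,56.5],[0,0,0]],[0.0,[0,0.5,56.5],[0,0,0]]], "newtons": 30}}

```text
clock: 20.8
eef_pos: [0.5208, -0.2857, 0.0143]
tool_rot: [-179.9, -0.0, -88.6]
force: [0.2, 1.0, 2.4]
opening: 0.0114
grip_force: 29.3
```

Run:
```python
from h import *
q=HO+HX_*.0423-HY_*.1233; go([*q,.014],-88.68)
p=(get_state()['eef_pos'][:2]-HO)*1e3; h=np.array([p@HX_-1.27,p@HY_]); print('handle',h)
q0=np.arctan2(-(h[1]+78),40-h[0]); print('q0',q0)
H=lambda q:np.array([40-45*np.cos(q),-78-45*np.sin(q)])
for q in np.r_[1.5:0:-.08,0,-.03]: d=H(q)-H(q0); print(round(q,2),'tool x,y',(-d[1]).round(1),(-d[0]).round(1))
```

```text
t 20.8 pos [ 0.5208 -0.2857  0.0143] rpy [-1.799e+02 -4.000e-02 -8.865e+01] F [0.2 1.  2.4] open 0.0114 grip 29.3
shift mm [-0.9  0.1  0.3] turn [-0.1  -0.04  0.03]
handle [  41.10570373 -124.16087195]
q0 1.5947450151078595
1.5 tool x,y -0.1 4.3
1.42 tool x,y -0.5 7.8
1.34 tool x,y -1.2 11.4
1.26 tool x,y -2.1 14.8
1.18 tool x,y -3.4 18.2
1.1 tool x,y -4.9 21.5
1.02 tool x,y -6.6 24.6
0.94 tool x,y -8.6 27.6
0.86 tool x,y -10.9 30.4
0.78 tool x,y -13.3 33.1
0.7 tool x,y -16.0 35.5
0.62 tool x,y -18.8 37.7
0.54 tool x,y -21.9 39.7
0.46 tool x,y -25.0 41.4
0.38 tool x,y -28.3 42.9
0.3 tool x,y -31.7 44.1
0.22 tool x,y -35.2 45.0
0.14 tool x,y -38.7 45.6
0.06 tool x,y -42.3 46.0
0.0 tool x,y -45.0 46.1
-0.03 tool x,y -46.3 46.1
```

The handle is grasped (11.4 mm). I'll swing it along the arc.

Call:
{"fn": "carry_out", "kwargs": {"rows": [[0,[-0.1,4.3,0],[0,0,0]],[0,[-0.5,7.8,0],[0,0,0]],[0,[-1.2,11.4,0],[0,0,0]],[0,[-2.1,14.8,0],[0,0,0]],[0,[-3.4,18.2,0],[0,0,0]],[0,[-4.9,21.5,0],[0,0,0]],[0,[-6.6,24.6,0],[0,0,0]],[0,[-8.6,27.6,0],[0,0,0]],[0,[-10.9,30.4,0],[0,0,0]],[0,[-13.3,33.1,0],[0,0,0]]]}}

```text
clock: 21.63
eef_pos: [0.4885, -0.2742, 0.0145]
tool_rot: [-179.8, -0.2, -88.7]
force: [5.9, -6.3, -0.4]
opening: 0.0111
grip_force: 29.6
```

Call:
{"fn": "carry_out", "kwargs": {"rows": [[0,[-2.7,2.4,0],[0,0,0]],[0,[-5.5,4.6,0],[0,0,0]],[0,[-8.6,6.6,0],[0,0,0]],[0,[-11.7,8.3,0],[0,0,0]],[0,[-15.0,9.8,0],[0,0,0]],[0,[-18.4,11.0,0],[0,0,0]],[0,[-21.9,11.9,0],[0,0,0]],[0,[-25.4,12.5,0],[0,0,0]],[0,[-28.0,12.9,0],[0,0,0]],[0,[-28.0,12.9,0],[0,0,0]]]}}

```text
clock: 22.47
eef_pos: [0.4749, -0.2459, 0.0144]
tool_rot: [-179.8, -0.1, -88.6]
force: [3.5, -3.0, 0.5]
opening: 0.0108
grip_force: 29.8
```

```bash
cat >> h.py <<'E'
def keep():
    p=(get_state()['eef_pos'][:2]-HO)*1e3; h=np.array([p@HX_-1.27,p@HY_]); print('handle',h.round(2),'q',np.arctan2(-(h[1]+78),40-h[0]).round(3),'r',np.hypot(h[0]-40,h[1]+78).round(2))
E
python3 - <<'E'
from h import *
go([*HO,.014],-88.68); keep()
E
```

```text
t 22.47 pos [ 0.4749 -0.2459  0.0144] rpy [-1.7977e+02 -1.1000e-01 -8.8620e+01] F [ 3.5 -3.   0.5] open 0.0108 grip 29.8
shift mm [-83.2  -2.8   0.3] turn [-0.23 -0.11  0.06]
handle [ -3.95 -83.24] q 0.119 r 44.26
```

Call:
{"fn": "carry_out", "kwargs": {"rows": [[0,[-1,0,0],[0,0,0]],[0,[-2,0.2,0],[0,0,0]],[0,[-3,0.3,0],[0,0,0]],[0,[-3.8,0.3,0],[0,0,0]],[0,[-4.4,0.3,0],[0,0,0]],[0,[-4.8,0.3,0],[0,0,0]],[0,[-5.2,0.3,0],[0,0,0]],[0,[-5.5,0.3,0],[0,0,0]],[0,[-5.5,0.3,0],[0,0,0]],[0,[-5.5,0.3,0],[0,0,0]]]}}

```text
clock: 23.3
eef_pos: [0.4743, -0.2408, 0.0144]
tool_rot: [-179.8, -0.1, -88.6]
force: [4.5, -4.2, 1.6]
opening: 0.0108
grip_force: 29.8
```

Run:
```python
from h import *
go([*HO,.014],-88.68); keep()
```

```text
t 23.3 pos [ 0.4743 -0.2408  0.0144] rpy [-1.798e+02 -1.200e-01 -8.863e+01] F [ 4.5 -4.2  1.6] open 0.0108 grip 29.8
shift mm [-78.2  -3.2   0.3] turn [-0.2  -0.12  0.05]
handle [ -4.39 -78.16] q 0.004 r 44.4
```

Near 0 with no stop felt yet, so I'll continue until the force rises.

Call:
{"fn": "carry_out", "kwargs": {"rows": [[0,[-0.3,0,0],[0,0,0]],[0,[-0.6,0,0],[0,0,0]],[0,[-0.9,0,0],[0,0,0]],[0,[-1.2,0,0],[0,0,0]],[0,[-1.5,0,0],[0,0,0]],[0,[-1.8,0,0],[0,0,0]],[0,[-2.0,0,0],[0,0,0]],[0,[-2.0,0,0],[0,0,0]],[0,[-2.0,0,0],[0,0,0]],[0,[-2.0,0,0],[0,0,0]]]}}

```text
clock: 24.13
eef_pos: [0.4742, -0.2386, 0.0144]
tool_rot: [-179.8, -0.1, -88.6]
force: [5.1, -3.6, 3.3]
opening: 0.0111
grip_force: 29.9
```

Run:
```python
from h import *
go([*HO,.014],-88.68); keep()
```

```text
t 24.13 pos [ 0.4742 -0.2386  0.0144] rpy [-1.7981e+02 -1.1000e-01 -8.8630e+01] F [ 5.1 -3.6  3.3] open 0.0111 grip 29.9
shift mm [-76.   -3.2   0.3] turn [-0.19 -0.11  0.05]
handle [ -4.42 -75.95] q -0.046 r 44.46
```

Call:
{"fn": "carry_out", "kwargs": {"rows": [[0,[-0.3,0,0],[0,0,0]],[0,[-0.6,0,0],[0,0,0]],[0,[-0.9,0,0],[0,0,0]],[0,[-1.2,0,0],[0,0,0]],[0,[-1.5,0,0],[0,0,0]],[0,[-1.8,0,0],[0,0,0]],[0,[-2.0,0,0],[0,0,0]],[0,[-2.0,0,0],[0,0,0]],[0,[-2.0,0,0],[0,0,0]],[0,[-2.0,0,0],[0,0,0]]]}}

```text
clock: 24.97
eef_pos: [0.4742, -0.2384, 0.0144]
tool_rot: [-179.8, -0.3, -88.6]
force: [5.5, -12.8, -0.4]
opening: 0.0107
grip_force: 29.6
```

Run:
```python
from h import *
go([*HO,.014],-88.68); keep()
s=get_state(); im,d=grab('wrist'); m=camera_model('wrist'); v,u=np.indices(d.shape); uv=np.c_[u.ravel(),v.ravel()]; o_,r=wray(uv,s); th=np.hypot(uv[:,0]-m['cx'],uv[:,1]-m['cy'])/m['fx']
P=o_+r*(d.ravel()/np.cos(th))[:,None]; q=(P[:,:2]-HO)*1e3; hx,hy=q@HX_,q@HY_
k=(P[:,2]>.039)&(P[:,2]<.046)&(hx<30)&(hx>-20)&(abs(hy+78)<40)
print(k.sum()); 
for a in range(-16,30,4):
    j=k&(hx>=a)&(hx<a+4)
    if j.any(): print(a,j.sum(),hy[j].min().round(1),hy[j].max().round(1),np.median(hy[j]).round(1))
```

```text
t 24.97 pos [ 0.4742 -0.2384  0.0144] rpy [-179.82   -0.26  -88.61] F [  5.5 -12.8  -0.4] open 0.0107 grip 29.6
shift mm [-75.8  -3.2   0.1] turn [-0.18 -0.26  0.08]
handle [ -4.42 -75.8 ] q -0.049 r 44.47
1196
-12 34 -84.8 -80.7 -83.2
-8 69 -85.5 -82.6 -84.1
-4 78 -85.6 -81.4 -83.8
0 61 -85.4 -80.5 -84.4
4 48 -85.4 -83.0 -84.5
8 103 -85.4 -77.9 -82.6
12 129 -85.7 -76.1 -81.8
16 191 -86.0 -71.0 -79.6
20 198 -85.8 -71.2 -79.8
24 193 -85.9 -71.1 -79.5
28 92 -85.4 -71.2 -79.5
```

The keeper is at its stop: stalled at 12.8 N, with the bar edge constant at y ≈ −85.5 along x, so q ≈ 0. Relax, open and retreat.

Call:
{"fn": "carry_out", "kwargs": {"rows": [[0,[0.5,0,0],[0,0,0]],[0,[0.8,0,0],[0,0,0]],[0.25,[0.8,0,0],[0,0,0]],[0.4,[0.8,0,0],[0,0,0]],[0.5,[0.8,0,0],[0,0,0]],[0.5,[0.8,0,0],[0,0,0]],[0.5,[0.8,0,0],[0,0,0]],[0.5,[0.8,0,-5],[0,0,0]],[0.5,[0.8,0,-15],[0,0,0]],[0.5,[0.8,0,-30],[0,0,0]]]}}

```text
clock: 25.85
eef_pos: [0.4717, -0.2362, 0.0432]
tool_rot: [179.9, 0.0, -88.7]
force: [-0.3, -1.0, 0.4]
opening: 0.0423
grip_force: 0.0
```

Call:
{"fn": "carry_out", "kwargs": {"rows": [[0.5,[0,0,-20],[0,0,0]],[0.5,[0,0,-45],[0,0,0]],[0.5,[-10,0,-70],[0,0,0]],[0.5,[-35,0,-90],[0,0,0]],[0.5,[-65,0,-105],[0,0,0]],[0.5,[-100,0,-115],[0,0,0]],[0.5,[-125,0,-120],[0,0,0]],[0.5,[-140,0,-120],[0,0,0]],[0.5,[-140,0,-120],[0,0,0]],[0.5,[-140,0,-120],[0,0,0]]]}}

```text
clock: 26.68
eef_pos: [0.4694, -0.0961, 0.1643]
tool_rot: [-179.9, -0.0, -88.5]
force: [0.2, -0.1, -0.1]
opening: 0.0427
grip_force: 0.0
```

Run:
```python
from h import *
s=get_state(); im,d=grab('wrist'); print(s['clock'],s['eef_pos'],s['force'])
cv2.imwrite('pics/w8.png',rectify(im,s,.43,.56,-.32,-.03,.035))
m=camera_model('wrist'); v,u=np.indices(d.shape); uv=np.c_[u.ravel(),v.ravel()]; o_,r=wray(uv,s); th=np.hypot(uv[:,0]-m['cx'],uv[:,1]-m['cy'])/m['fx']
P=o_+r*(d.ravel()/np.cos(th))[:,None]; q=(P[:,:2]-HO)*1e3; hx,hy=q@HX_,q@HY_
k=(P[:,2]>.072)&(P[:,2]<.078)&(abs(hx+5)<20)&(abs(hy+78)<25); print('handle top',k.sum(),np.median(hx[k]),np.median(hy[k]))
k=(abs(hx)<15)&(abs(hy)<60)&(P[:,2]<.045); print('blade top z',np.median(P[k][:,2]))
```

```text
26.6833 [ 0.46944427 -0.09609819  0.16426096] [ 0.19305781 -0.06713056 -0.05461726]
handle top 167 -5.022542482582665 -77.69727087535996
blade top z 0.034415761170349196
```

View pics/w8.png

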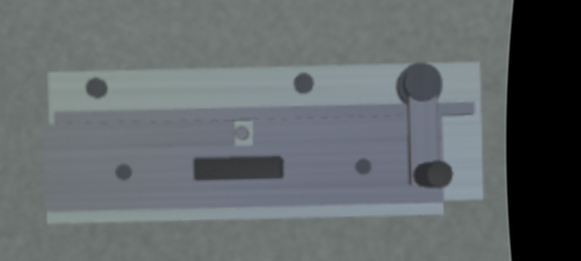

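The keeper is closed, with its handle at (−5.0, −77.7) against the ideal (−5, −78). The blade lies flat with the pin in its notch at (243,133) and its back edge on the fence.

```bash
python3 -c "
from plant import sign_off
print(sign_off())"
```

```text
the job is handed in; nothing more can be done
None
```

The notched blade lies flat on the holder with its notch over the pin and its back edge against the fence, the keeper bar is fully closed, and the job was handed in at about 27 s with the gripper clear. Highest forces read: about 8 N on the blade, 13 N at the keeper stop. One mismatch: the real fingertips sit about 38 mm behind the reported TCP rather than 8 mm ahead, so the first close shut on air above the grip, touching nothing, and I corrected for it.

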